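# Proof-pull a quadcopter arm with a spring balance

## Task

Give the clamped quadcopter's arm that points over the blue mat, the one whose motor has no propeller, its proof pull: pick up the spring balance, drop its wire loop over that motor's bare shaft, then pull level and straight out in line with the arm until the black length mark on the sprung rod stands at the mouth of the case (10 N, 50 mm of draw). Do not overpull; the job finishes with you still gripping the balance and holding it steady at the mark. Keep the gripper off the quadcopter and leave everything else on the bench where it lies.

Things in the scene. Friction and masses are not known exactly. Their poses are not given: they have to be found in the camera images.
- case_mid (a point): Centre of the spring balance's case (half-way up). Case: square aluminium bar 130 x 22 x 22 mm, black end caps, flat on the 3 mm mat; about 130 g. x: along the case to its mouth (+65 mm), where a 7 mm sprung rod comes out on the axis and carries the loop; z up. Pointer slot and graduation on top, x -5 to +57 mm; rear half plain, good to grip. A hanging ring reaches back to x = -85 mm.
- loop_mid (a point): Centre of the wire loop on the end of the rod, which lies flat in the case's x-y plane at the case's mid height: bore 18 mm, outside 26 mm, wire 4 mm thick. With the rod in, it is 100 mm from case_mid along case x, and goes further out by the joint's value.
- draw_rod (a joint): How far the rod is drawn out of the case, in m: 0 at rest (an inner spring holds it in), 0.070 at the stop. At 0.050 the black mark on the rod is level with the case's mouth and the pointer on the 10 N line. The pull is 0.5 N when the draw begins and grows by 1.9 N per 10 mm: 10 N at the mark.
- shaft_foot (a point): Foot of the bare motor shaft on the arm to be tested, at the centre of the motor bell's flat top, 120 mm above the bench. Shaft 5 mm thick, 16 mm tall from here; bell 28 mm across; all fixed. x points level outwards along the arm, away from the hub (170 mm back); z up. Nothing of the quadcopter lies further out than the motor on that side.
- quad: The quadcopter with the vise that clamps its hub, immovable: four 170 mm arms at right angles, the other three with 178 mm propellers up to 136 mm above the bench. Origin on the bench under the hub; x along the arm to be tested, z up.
- propeller: the propeller taken off the test motor: grey, two blades, 178 mm across, 7 mm thick, lying flat on the mat; origin under its hub, x along the blades
- spool: white solder spool, 62 mm across, 35 mm high, standing on a flange; origin under its centre
- battery: battery pack, 75 x 34 x 30 mm, lying flat; origin under its centre, x along its length
- flux: white flux bottle with a red cap, 30 mm across, 85 mm high, upright; origin under its centre
- spare_motor: spare brushless motor, 28 mm across, 38 mm high with its shaft, standing upright; origin under its centre
- driver: screwdriver, 170 mm long, lying on the mat; x from handle to blade
- cutters: side cutters with green handles, about 130 mm long, 12 mm thick, lying flat; origin under the pivot
There are look-alikes about, which are no part of the job. Leave any brown look-alike of the part that bears case_mid alone.

How it is judged:
By the outcome, as a careful person would: the job done as asked, in the order asked, and still so for the second after the job is handed in, while the arm keeps its last pose, push and grip.
It also fails if it takes over 45 s, if anything falls off the work surface, if the arm or the gripper's body presses on something with over 40 N, if the wrist force passes 120 N, or if a joint passes its speed limit or range.

## Robot

A 6-joint arm with a two-finger parallel gripper is mounted at the origin on the work surface. World frame = base frame: x ahead of the robot, y to its left, z up, the work surface at z = 0. Lengths are in m, angles in degrees, forces in N, time in s.
With the tool pointing down it reaches from about 0.325 to 0.775 m from the base axis. Payload 5.5 kg.
Tool frame: the origin (TCP) lies where the fingers leave the gripper's body, on its centre line; the fingertips stand 80 mm ahead of it and the grasp point (between the pads) lies 61 mm ahead of it; z points along the fingers, y is the direction in which the jaws open and shut (so a half turn about z gives the same grasp; the last joint's range is limited). The gripper opens to 88 mm and grips with 3 to 60 N. Pads are 20 mm wide; open, the fingers measure 115 mm over their backs; the gripper's body (75 mm by 178 mm) begins 61 mm behind the grasp point.
Start: joints at [-3.249, 5.22, 70.514, -0, 104.267, -3.249], TCP at [0.6, -0, 0.303] pointing down, gripper open.
Joint ranges: [-164.24, 164.24], [-49.07, 125.15], [9.68, 141.18], [-86.29, 266.29], [3.28, 154.24], [-151.56, 151.56]. Speed limits (degrees/s): [147.25, 147.25, 172.46, 180, 180, 180].

## Interface

Orientations are given as [roll, pitch, yaw] about the fixed x, y, z axes, in that order (R = Rz(yaw) Ry(pitch) Rx(roll)).
In Python, from bench import * gives the robot as it stands. The module is installed in compiled form; this text tells all that it offers.
- The arm moves only by the tool jog_arm, never from a script. Its argument "targets" is a list that holds one entry, the list of rows, each a list of 7 numbers: the shift along the world's x, y, z as a fraction of full scale, then the turn, a rotation vector about the world's x, y, z as a fraction of full scale, then the closure, from 0 (fully open) to 1 (shut). A call has 1 to 10 rows; each row shifts and turns the pose as measured when the row begins; what a row does not reach is not made up. Full scale, the value 1, is 0.4 m for a shift and pi/2 rad for a turn. A row lasts 1/10 s, in which the tool goes at most 50 mm and 8.59 degrees, less where a joint would pass 70% of its speed; a pose out of reach is approached as far as the arm can. A call with a number of a shift or a turn outside -1 to 1 is refused whole. A call with a gripper value outside its range is refused whole. The fingers move at their own pace and stop on an object; "squeeze" is the grip in N (left out, the last holds). Time passes only in rows, so rows that do not move let the fingers close. It gives the time, the measured TCP pose, the force and the opening at its end, in the units of the state.
- read_state(): the state, without advancing time (a new reading comes with each control period).
- get_image(name): name is "scene" or "side" or "wrist"; returns a dict with "pixels" (480x640x3 uint8, blue, green, red), "fov_y" (degrees; the focal length in pixels is half the picture's height over the tangent of half this angle, whatever the lens; pixels are square), "cx", "cy" (the principal point, pixels), "view" (4x4, takes a point from world to camera coordinates); the wrist camera has in their place "tool_from_camera" (4x4, takes a point from camera to tool coordinates, whose origin is the TCP and whose axes are the flange's). Camera axes: x right, y down, z forward; pixel columns grow to the right and rows downward; lengths in m; the calibration is good to about 2 mm. A picture is of the moment at which its call begins: read the wrist's pose just before it. There is no depth.
- hand_in(): hands the job in, once; it reports no verdict.
Trained networks look in the newest picture that a camera, given by its name, has taken for a name from the list of things; names that differ only in an ending like _2 or _b are one class to them, and where a whole thing is asked for, a point or a joint stands for the part that bears it (a point fixed in the world has none). Each returns a list of dicts, best first, with "score" (0 to 1); they miss things now and then, are a little off and sometimes report something else, mostly with a low value. They report only what shows in the picture. A call takes as long as a camera call. They do not tell look-alikes from the thing itself.
- search_frame(camera, label): "uv" ([column, row] in pixels, amid what is visible of it).
- cut_out(camera, label): "region" (480x640 bool, what is visible of it) and "uv" ([column, row] in pixels, amid what is visible of it).
- landmark_of(camera, label): "uv" ([column, row] in pixels: a listed point, or the origin of a listed thing).
The state is a dict: "t": time; "joints": joint angles; "joint_velocities": joint speeds; "tau": joint torques, N m; "tool_pos": TCP position; "ee_rot": TCP orientation; "force": force on the tool from outside, world axes, zero at the start; "ft_torque": the same for the moment, N m; "width": finger opening in m.
Only numpy, scipy, OpenCV 4.12 (cv2) and the standard library are available. Lean on these libraries where they do the work, as an engineer would, in place of code of your own. Each camera call takes 0.05 s, during which the arm holds its last target. There are 200 camera calls.

## Working session

There is one attempt and no reset: what is moved stays moved. The work goes in short steps, Python scripts to look and compute and a tool call to move; the robot and the scene stay as the last step left them, time stands still between calls to the robot, and variables do not carry over. Pictures are saved under pics/ and viewed, about 8 in all and at most 12, crops included, and the job is handed in when it is done.

Besides the shell and the picture viewer there is one more tool, called after "Call:" as name(argument=value, ...) on one line, values as JSON. jog_arm: Moves the arm, as the interface text tells. Its arguments: {"type":"object","properties":{"targets":{"type":"array","items":{"type":"array","items":{"type":"array","items":{"type":"number"}}}},"squeeze":{"type":"number"}},"required":["targets"]}

```bash
mkdir -p pics
cat > h.py <<'E'
from bench import *
import numpy as np, cv2
from scipy.spatial.transform import Rotation as R
def cam(name):
    s=read_state(); im=get_image(name)
    f=240/np.tan(np.radians(im["fov_y"])/2)
    if "view" in im: V=np.array(im["view"])
    else:
        T=np.eye(4);T[:3,:3]=R.from_euler('xyz',s["ee_rot"],degrees=True).as_matrix();T[:3,3]=s["tool_pos"]
        V=np.linalg.inv(T@np.array(im["tool_from_camera"]))
    return np.array(im["pixels"]),(f,im["cx"],im["cy"],V)
def onz(c,uv,z):
    f,cx,cy,V=c; W=np.linalg.inv(V); d=W[:3,:3]@np.array([(uv[0]-cx)/f,(uv[1]-cy)/f,1]); o=W[:3,3]
    return o+d*(z-o[2])/d[2]
def proj(c,p):
    f,cx,cy,V=c; q=V[:3,:3]@np.array(p)+V[:3,3]; return np.array([cx+f*q[0]/q[2],cy+f*q[1]/q[2]])
E
python3 - <<'E'
from h import *
print(read_state())
Z=dict(case_mid=.014,loop_mid=.014,shaft_foot=.12,quad=0,propeller=.003,spool=.003,battery=.003,flux=.003,spare_motor=.003,driver=.01,cutters=.003)
for n in("scene","side"):
    p,c=cam(n); cv2.imwrite(f"pics/{n}0.png",p)
    print(n,"cam at",np.linalg.inv(c[3])[:3,3].round(3))
    for l,z in Z.items():
        print(l,[(round(d["score"],2),np.round(d["uv"]).tolist(),onz(c,d["uv"],z).round(3)[:2].tolist()) for d in landmark_of(n,l)[:3]])
E
```

```text
{'t': 0.0, 'joints': array([-3.24780589e+00,  5.26072369e+00,  7.05811865e+01,  1.62601394e-04,
        1.04265094e+02, -3.24946768e+00]), 'joint_velocities': array([-0.08733065, -0.011316  , -0.04917681,  0.10056028,  0.07672943,
       -0.0051494 ]), 'tau': array([-3.13584051e-04, -4.46447504e+01, -4.06449509e+01,  6.96761138e-02,
        2.93726998e-02, -1.50731516e-04]), 'tool_pos': array([5.99861165e-01, 1.58991645e-05, 3.01538476e-01]), 'ee_rot': array([-1.79893177e+02, -6.22276120e-03,  9.00016959e+01]), 'force': array([-0.34978266, -0.30075273,  0.46643718]), 'ft_torque': array([-0.03043928, -0.06108113, -0.0110938 ]), 'width': 0.08786166913416284}
scene cam at [0.735 0.614 1.073]
case_mid [(0.7, [326.0, 135.0], [0.236, -0.29]), (0.64, [294.0, 325.0], [0.553, 0.148]), (0.63, [500.0, 326.0], [0.185, 0.355])]
loop_mid [(0.66, [498.0, 373.0], [0.251, 0.432]), (0.38, [367.0, 142.0], [0.154, -0.22])]
shaft_foot [(0.74, [226.0, 191.0], [0.558, -0.16])]
quad [(0.86, [206.0, 176.0], [0.559, -0.328])]
propeller [(0.59, [267.0, 257.0], [0.529, -0.036])]
spool [(0.81, [206.0, 312.0], [0
[... 367 characters left out ...]
9]
case_mid [(0.9, [431.0, 212.0], [0.213, -0.266]), (0.8, [260.0, 273.0], [0.541, 0.161]), (0.69, [362.0, 402.0], [0.179, 0.358])]
loop_mid [(0.65, [318.0, 424.0], [0.24, 0.437]), (0.57, [282.0, 243.0], [0.541, 0.044]), (0.39, [452.0, 232.0], [0.136, -0.208])]
shaft_foot [(0.69, [314.0, 174.0], [0.541, -0.149])]
quad [(0.85, [330.0, 176.0], [0.558, -0.302])]
propeller [(0.57, [299.0, 228.0], [0.534, -0.038])]
spool [(0.67, [239.0, 226.0], [0.69, 0.031])]
battery [(0.81, [205.0, 264.0], [0.693, 0.19])]
flux [(0.82, [167.0, 301.0], [0.703, 0.33])]
spare_motor [(0.5, [359.0, 220.0], [0.394, -0.151])]
driver [(0.58, [221.0, 383.0], [0.46, 0.449])]
cutters [(0.65, [155.0, 341.0], [0.654, 0.43])]
```

View pics/scene0.png

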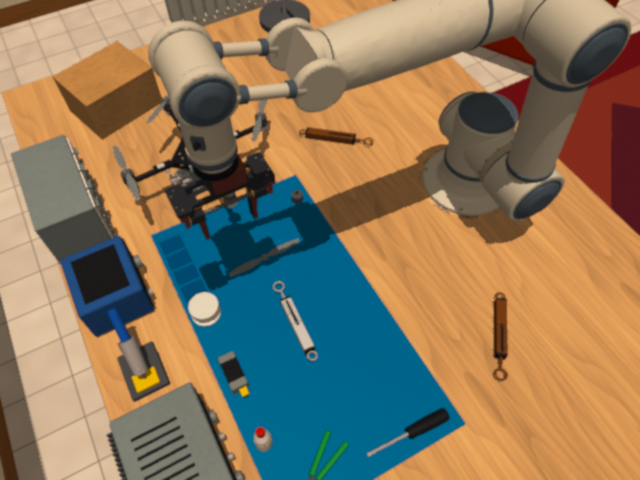

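View pics/side0.png

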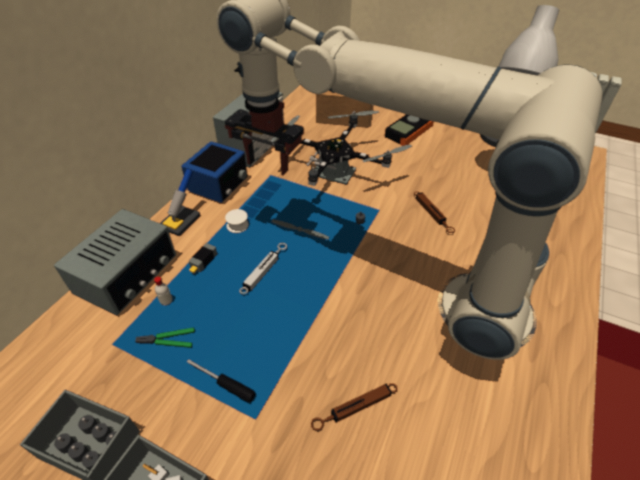

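The pictures show a silver balance on the mat, at scene (294,325) and side (262,271). Brown look-alikes lie off the mat at scene (326,135) and (500,326). I choose the silver one; next I move over it and check it in a close crop.

Call:
jog_arm(targets=[[[-0.04,0.1,0,0,0,0,0],[-0.04,0.1,0,0,0,0,0],[-0.04,0.1,0,0,0,0,0],[0,0,0,0,0,0,0]]])

```text
t: 1.6
tool_pos: [0.5505, 0.1219, 0.3018]
ee_rot: [-180.0, -0.0, 89.7]
force: [0.7, -1.0, 0.6]
width: 0.088
```

```bash
cat > m.py <<'E'
from h import *
import sys
tag=sys.argv[1]
for n in("wrist","scene","side"):
    p,c=cam(n); cv2.imwrite(f"pics/{n}{tag}.png",p)
    print(n,"cam at",np.linalg.inv(c[3])[:3,3].round(3))
    for l,z in dict(case_mid=.014,loop_mid=.014,shaft_foot=.12,quad=0).items():
        print(l,[(round(d["score"],2),np.round(d["uv"]).tolist(),onz(c,d["uv"],z).round(4)[:2].tolist()) for d in landmark_of(n,l)[:3]])
    for d in cut_out(n,"case_mid")[:3]:
        m=np.argwhere(d["region"])[:,::-1].astype(float); w=np.array([onz(c,u,.02)[:2] for u in m]); w0=w.mean(0)
        e,v=np.linalg.eigh(np.cov((w-w0).T)); a=v[:,1]; t=(w-w0)@a
        print("cut",d["score"],"mean",w0.round(4),"yaw",np.degrees(np.arctan2(a[1],a[0])).round(2),"ext",t.min().round(3),t.max().round(3))
print(read_state()["tool_pos"],read_state()["ee_rot"])
E
python3 m.py 1
```

```text
wrist cam at [0.55  0.196 0.385]
case_mid [(0.57, [320.0, 182.0], [0.5427, 0.1524]), (0.33, [467.0, 294.0], [0.6983, 0.0332])]
loop_mid [(0.76, [319.0, 284.0], [0.5405, 0.0461])]
shaft_foot [(0.67, [485.0, 151.0], [0.6577, 0.1859])]
quad []
cut 0.6 mean [0.5459 0.1518] yaw 86.39 ext -0.11 0.084
scene cam at [0.735 0.614 1.073]
case_mid [(0.93, [294.0, 327.0], [0.556, 0.1518]), (0.85, [330.0, 138.0], [0.2295, -0.2785]), (0.69, [500.0, 329.0], [0.1881, 0.3587])]
loop_mid [(0.65, [279.0, 285.0], [0.5387, 0.048]), (0.62, [499.0, 372.0], [0.2484, 0.43]), (0.37, [370.0, 142.0], [0.1481, -0.2148])]
shaft_foot [(0.84, [226.0, 188.0], [0.5537, -0.1667])]
quad [(0.64, [207.0, 175.0], [0.5559, -0.33]), (0.6, [405.0, 439.0], [0.4768, 0.4474])]
cut 0.88 mean [0.1919 0.3618] yaw 51.08 ext -0.077 0.105
cut 0.76 mean [ 0.2063 -0.2596] yaw 146.62 ext -0.043 0.042
cut 0.7 mean [0.5494 0.1532] yaw 86.19 ext -0.111 0.078
side cam at [0.099 0.743 0.879]
case_mid [(0.96, [258.0, 270.0], [0.5497, 0.1545]), (0.86, [361.0, 401.0], [0.1824, 0.3569]), (0.66, [431.0, 210.0], [0.2173, -0.2753])]
loop_mid [(0.69, [318.0, 426.0], [0.2383, 0.4396]), (0.63, [449.0, 231.0], [0.1462, -0.2102]), (0.5, [281.0, 244.0], [0.5446, 0.0466])]
shaft_foot [(0.98, [315.0, 173.0], [0.541, -0.1538]), (0.64, [335.0, 175.0], [0.4872, -0.1714])]
quad [(0.75, [334.0, 174.0], [0.5519, -0.3191]), (0.58, [205.0, 259.0], [0.7033, 0.1761]), (0.53, [359.0, 218.0], [0.3986, -0.1585])]
cut 0.68 mean [ 0.2162 -0.274 ] yaw 139.21 ext -0.082 0.089
cut 0.65 mean [0.183  0.3651] yaw 52.27 ext -0.077 0.101
cut 0.61 mean [0.541  0.1533] yaw 87.61 ext -0.09 0.073
[0.55202756 0.1179948  0.30127399] [-1.79943860e+02  9.13361018e-02  8.94562115e+01]
```

View pics/wrist1.png

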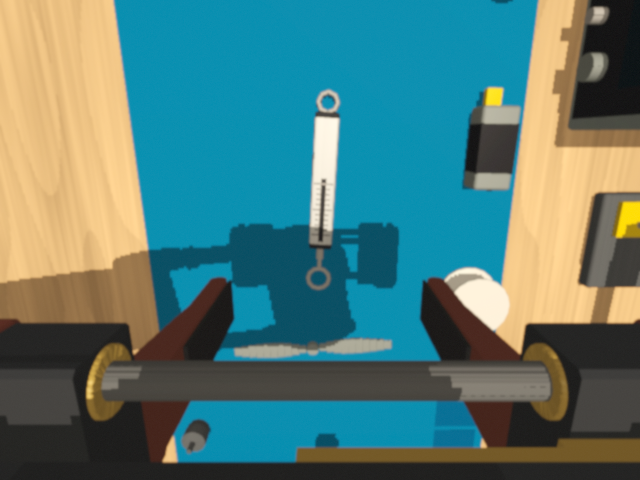

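Run:
```python
import cv2,numpy as np
a=cv2.imread("pics/scene1.png")[110:230,110:290]; b=cv2.imread("pics/side1.png")[110:230,250:430]
cv2.imwrite("pics/q1.png",np.hstack([cv2.resize(x,(400,267),interpolation=cv2.INTER_CUBIC) for x in(a,b)]))
```

```text
(no output)
```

View pics/q1.png

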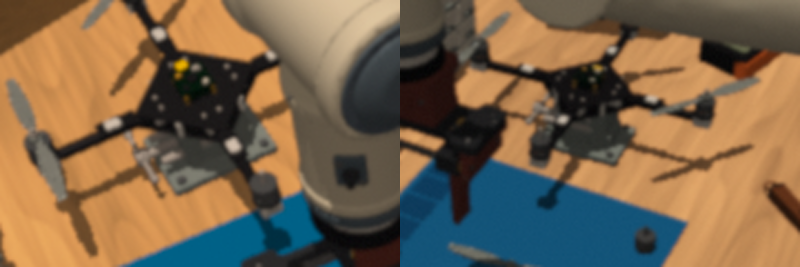

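The close view confirms the silver balance: loop at (319,278), mouth at (320,246), rear at (327,112), rear ring at (328,101). The bare motor is at about scene (229,190) and side (313,172).

Run:
```python
from h import *
for i in range(2):
    p,c=cam("wrist"); print(read_state()["tool_pos"].round(4),read_state()["ee_rot"].round(2))
    r,m=onz(c,(327.3,113),.025)[:2],onz(c,(320,247),.025)[:2]; L=onz(c,(318.5,278),.014)[:2]
    d=r-m; print("rear",r,"mouth",m,"loop",L,"len",np.linalg.norm(d),"mid",(r+m)/2,"yaw",np.degrees(np.arctan2(d[1],d[0])), np.linalg.norm(L-(r+m)/2))
a,ca=cam("scene"); b,cb=cam("side")
def tri(u,v):
    P=[np.hstack([np.diag([c[0],c[0],1])@c[3][:3]])  for c in(ca,cb)]
    X=cv2.triangulatePoints(P[0],P[1],(np.array(u)-ca[1:3]).reshape(2,1).astype(float),(np.array(v)-cb[1:3]).reshape(2,1).astype(float)); return (X[:3]/X[3]).ravel().round(4)
print(tri((226,188.5),(314.5,173.5)),tri((206.5,175),(333,174.5)))
```

```text
[0.552  0.118  0.3013] [-1.7995e+02  9.0000e-02  8.9460e+01]
rear [0.55226979 0.21166715] mouth [0.54387181 0.08532728] loop [0.54156284 0.04808906] len 0.12661867511724395 mid [0.5480708  0.14849721] yaw 86.19706461304467 0.10061884353376153
[0.552  0.118  0.3013] [-1.7995e+02  9.0000e-02  8.9460e+01]
rear [0.55227858 0.21167212] mouth [0.54388433 0.0853248 ] loop [0.54157696 0.04808437] len 0.12662586958088767 mid [0.54808146 0.14849846] yaw 86.19897148460649 0.100624538009788
[ 0.5517 -0.1792  0.1008] [ 0.5575 -0.3308 -0.007 ]
```

Call:
jog_arm(targets=[[[-0.001,0.041,-0.1,0,0,-0.009,0],[-0.001,0.041,-0.1,0,0,-0.009,0],[-0.001,0.041,-0.1,0,0,-0.009,0],[-0.001,0.041,-0.08,0,0,-0.009,0],[0,0,0,0,0,0,0]]])

```text
t: 3.2
tool_pos: [0.5499, 0.1849, 0.1472]
ee_rot: [179.7, 0.1, 86.0]
force: [-0.3, -0.5, -0.7]
width: 0.0878
```

Run:
```python
from h import *
p,c=cam("wrist"); cv2.imwrite("pics/w2.png",p); s=read_state(); print(s["t"],s["tool_pos"].round(4),s["ee_rot"].round(2))
g=p[:,:,:].astype(int)
for r in range(0,480,40):  # bright, unsaturated run near the centre
    x=np.where((g[r].min(1)>150)&(np.ptp(g[r],1)<60))[0]; x=x[(x>200)&(x<440)]
    if len(x): print(r,x.min(),x.max(),onz(c,((x.min()+x.max())/2,r),.025)[:2].round(4))
for l in("case_mid","loop_mid"): print(l,[(d["score"],onz(c,d["uv"],.014).round(4)) for d in landmark_of("wrist",l)[:1]])
```

```text
3.25 [0.551  0.1843 0.1501] [1.7948e+02 6.0000e-02 8.6010e+01]
200 307 340 [0.5508 0.2252]
240 304 343 [0.5492 0.2025]
280 307 342 [0.548  0.1783]
320 307 342 [0.5462 0.1526]
440 340 344 [0.5515 0.064 ]
case_mid [(0.77, array([0.5445, 0.1525, 0.014 ]))]
loop_mid [(0.78, array([0.5417, 0.0492, 0.014 ]))]
```

Call:
jog_arm(targets=[[[-0.002,0,-0.08,0,0,0,0],[-0.002,0,-0.074,0,0,0,0],[0,0,0,0,0,0,0],[0,0,0,0,0,0,1],[0,0,0,0,0,0,1],[0,0,0,0,0,0,1],[0,0,0,0,0,0,1],[0,0,0,0,0,0,1],[0,0,0,0,0,0,1],[0,0,0,0,0,0,1]]], squeeze=50)

```text
t: 4.35
tool_pos: [0.5614, 0.1819, 0.1154]
ee_rot: [177.2, -0.6, 85.8]
force: [-0.1, 0.5, -0.1]
width: 0.0351
```

Run:
```python
from h import *
for i in range(5):
    p,c=cam("wrist"); s=read_state(); print(s["t"],s["tool_pos"].round(4),s["ee_rot"].round(2),s["width"],s["force"].round(1),s["joint_velocities"].round(1))
cv2.imwrite("pics/w3.png",p)
```

```text
4.4 [0.5614 0.182  0.1154] [177.22  -0.62  85.77] 0.03130272254808397 [-0.4 -0.3 -0.3] [0.1 0.2 0.2 0.  0.  0. ]
4.45 [0.5613 0.1819 0.1152] [177.24  -0.61  85.76] 0.027326828537467686 [ 0.   0.9 -0.1] [ 0.1  0.1  0.1 -0.1 -0.   0. ]
4.5 [0.5612 0.1819 0.1151] [177.25  -0.61  85.77] 0.023070785742784018 [-1.1  0.  -0.5] [-0.   0.1  0.1  0.1 -0.   0. ]
4.55 [0.5612 0.1819 0.115 ] [177.25  -0.61  85.76] 0.019540953370685413 [ 0.2 -0.1 -0.9] [-0.1  0.1  0.  -0.1 -0.2 -0.1]
4.6 [0.5612 0.1819 0.115 ] [177.26  -0.61  85.76] 0.015478726832222041 [ 0.2  0.5 -0.4] [ 0.2  0.1 -0.   0.  -0.   0. ]
```

View pics/w3.png

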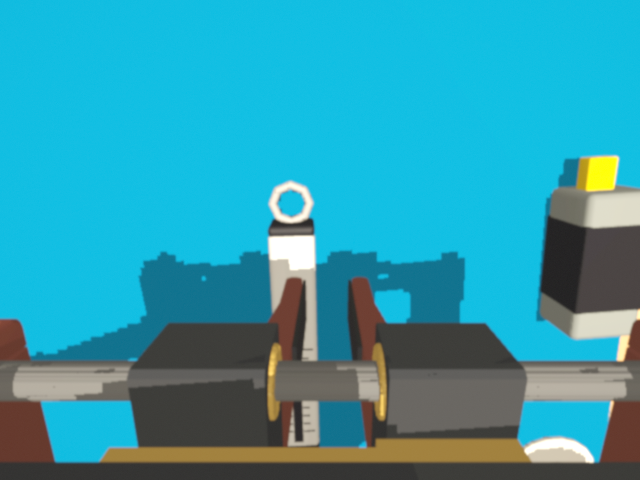

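The fingers closed above the case: the arm drifted during the hold rows. I reopen and measure the drift.

Call:
jog_arm(targets=[[[0,0,0,0,0,0,0]]])

```text
t: 4.7
tool_pos: [0.5612, 0.1819, 0.1148]
ee_rot: [177.3, -0.6, 85.8]
force: [0.0, -0.5, -0.6]
width: 0.0199
```

Call:
jog_arm(targets=[[[0,0,0,0,0,0,0]]])

```text
t: 4.8
tool_pos: [0.5611, 0.1819, 0.1147]
ee_rot: [177.3, -0.6, 85.8]
force: [-0.8, 0.6, 0.5]
width: 0.0281
```

Call:
jog_arm(targets=[[[0,0,0,0,0,0,0],[0,0,0,0,0,0,0],[0,0,0,0,0,0,0],[0,0,0,0,0,0,0],[0,0,0,0,0,0,0]]])

```text
t: 5.3
tool_pos: [0.561, 0.1819, 0.1145]
ee_rot: [177.3, -0.6, 85.8]
force: [-0.5, 0.5, -0.7]
width: 0.0681
```

Call:
jog_arm(targets=[[[0,0,0,0,0,0,0],[0,0,0,0,0,0,0],[0,0,0,0,0,0,0]]])

```text
t: 5.6
tool_pos: [0.5611, 0.1818, 0.1145]
ee_rot: [177.3, -0.6, 85.8]
force: [0.0, 0.3, -0.4]
width: 0.0873
```

Call:
jog_arm(targets=[[[-0.03,0.005,0,-0.007,0.03,0.004,0],[0,0,0,0,0,0,0]]])

```text
t: 5.8
tool_pos: [0.5488, 0.1838, 0.1146]
ee_rot: [-180.0, 0.2, 86.1]
force: [-0.1, -0.1, 0.4]
width: 0.0874
```

Call:
jog_arm(targets=[[[0,0,-0.03,0,0,0,0],[0,0,0,0,0,0,0]]])

```text
t: 6.0
tool_pos: [0.5494, 0.1838, 0.1016]
ee_rot: [179.9, 0.2, 86.1]
force: [-0.7, -0.9, -0.6]
width: 0.0876
```

Call:
jog_arm(targets=[[[-0.002,0,-0.015,0,0,0,0],[0,0,-0.014,0,0,0,0]]])

```text
t: 6.2
tool_pos: [0.5491, 0.1837, 0.0895]
ee_rot: [179.8, 0.2, 86.1]
force: [-0.6, 0.4, -1.9]
width: 0.0875
```

Run:
```python
from h import *
p,c=cam("wrist"); s=read_state(); print(s["t"],s["tool_pos"].round(4),s["ee_rot"].round(2),s["width"],s["force"].round(1))
cv2.imwrite("pics/w4.png",p)
```

```text
6.25 [0.5487 0.1835 0.0885] [179.84   0.21  86.09] 0.08749622532519451 [-1.  -0.1 -0.2]
```

View pics/w4.png

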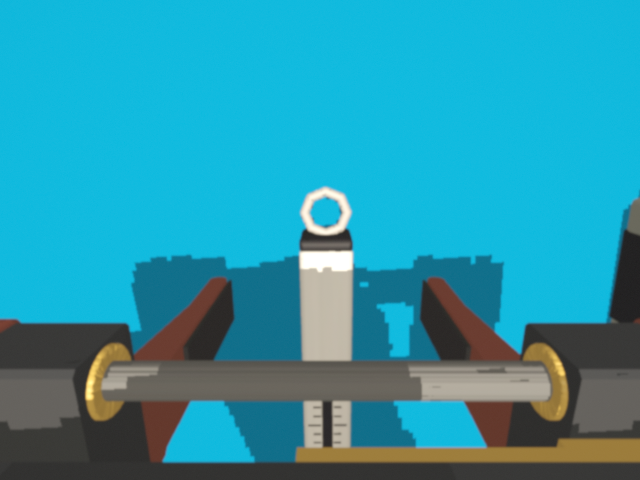

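The case sits centred between the open fingers, case at column 327 and finger middle at about 327. I close now.

Call:
jog_arm(targets=[[[0,0,0,0,0,0,1],[0,0,0,0,0,0,1],[0,0,0,0,0,0,1],[0,0,0,0,0,0,1],[0,0,0,0,0,0,1],[0,0,0,0,0,0,1],[0,0,0,0,0,0,1],[0,0,0,0,0,0,1],[0,0,0,0,0,0,1],[0,0,0,0,0,0,1]]], squeeze=50)

```text
t: 7.25
tool_pos: [0.5491, 0.1836, 0.0889]
ee_rot: [179.8, 0.2, 86.1]
force: [0.5, 0.5, -0.1]
width: 0.0217
```

Call:
jog_arm(targets=[[[0,0,0.03,0,0,0,1],[0,0,0.07,0,0,0,1],[0,0,0.1,0,0,0,1],[0,0,0.1,0,0,0,1],[0,0,0.07,0,0,0,1],[0,0,0,0,0,0,1]]])

```text
t: 7.85
tool_pos: [0.546, 0.1828, 0.2427]
ee_rot: [-179.9, 0.3, 86.1]
force: [0.1, -0.0, -1.1]
width: 0.0217
```

```bash
cat > m2.py <<'E'
from h import *
import sys
s=read_state(); print(s["t"],s["tool_pos"].round(4),s["ee_rot"].round(2),s["width"],s["force"].round(1))
zl=float(sys.argv[2])
C={}
for n in("scene","side","wrist"):
    p,c=cam(n); C[n]=c; cv2.imwrite(f"pics/{n}{sys.argv[1]}.png",p)
    for l,z in dict(case_mid=zl,loop_mid=zl,shaft_foot=.12,quad=0.0).items():
        print(n,l,[(round(d["score"],2),np.round(d["uv"],1).tolist(),onz(c,d["uv"],z).round(4)[:2].tolist()) for d in landmark_of(n,l)[:3]])
E
python3 m2.py 5 .162
```

```text
7.85 [0.546  0.1828 0.2427] [-179.94    0.26   86.08] 0.021674225428320593 [ 0.1 -0.  -1.1]
scene case_mid [(0.75, [290.5, 289.9], [0.5526, 0.1473]), (0.73, [501.5, 330.5], [0.2641, 0.3983]), (0.69, [330.7, 134.0], [0.2943, -0.1628])]
scene loop_mid [(0.54, [501.1, 371.0], [0.3118, 0.4565])]
scene shaft_foot [(0.93, [227.5, 190.2], [0.5531, -0.1609])]
scene quad [(0.66, [207.7, 174.7], [0.554, -0.3286])]
side case_mid [(0.9, [362.4, 402.6], [0.1644, 0.424]), (0.65, [429.4, 209.3], [0.2, -0.1003]), (0.56, [258.7, 232.5], [0.5314, 0.1576])]
side loop_mid [(0.68, [333.0, 175.6], [0.468, -0.1148]), (0.59, [317.6, 423.0], [0.2167, 0.4877]), (0.4, [449.9, 229.1], [0.1373, -0.0542])]
side shaft_foot [(0.95, [313.1, 170.2], [0.5508, -0.162])]
side quad [(0.78, [331.5, 175.8], [0.5553, -0.3055])]
wrist case_mid [(0.95, [324.7, 363.5], [0.5399, 0.1521])]
wrist loop_mid []
wrist shaft_foot []
wrist quad []
```

Call:
jog_arm(targets=[[[0.002,-0.06,0,0,0,0.009,1],[0.002,-0.08,0,0,0,0.009,1],[0.002,-0.1,0,0,0,0.009,1],[0.002,-0.1,0,0,0,0.009,1],[0.002,-0.08,0,0,0,0.009,1],[0,0,0,0,0,0,1]]])

```text
t: 9.2
tool_pos: [0.5481, 0.0102, 0.237]
ee_rot: [-179.5, 0.4, 90.5]
force: [0.5, 0.4, -1.9]
width: 0.0218
```

```bash
python3 m2.py 6 .167
python3 - <<'E'
import cv2,numpy as np
a=cv2.imread("pics/scene6.png")[105:265,120:320]; b=cv2.imread("pics/side6.png")[105:265,230:430]
cv2.imwrite("pics/q6.png",np.vstack([cv2.resize(x,None,fx=4,fy=4,interpolation=cv2.INTER_CUBIC)[:][::1] for x in(a[:75*2],b[:75*2])])[:1200]) 
A=cv2.resize(a,(400,320),interpolation=cv2.INTER_CUBIC);B=cv2.resize(b,(400,320),interpolation=cv2.INTER_CUBIC)
z1=cv2.resize(cv2.imread("pics/scene6.png")[160:230,190:290],(400,280),interpolation=cv2.INTER_CUBIC)
z2=cv2.resize(cv2.imread("pics/side6.png")[140:210,270:370],(400,280),interpolation=cv2.INTER_CUBIC)
cv2.imwrite("pics/q6.png",np.vstack([np.hstack([A,B]),np.hstack([z1,z2])]))
E
```

```text
9.2 [0.5481 0.0102 0.237 ] [-179.53    0.43   90.55] 0.021820731529493768 [ 0.5  0.4 -1.9]
scene case_mid [(0.81, [251.4, 223.5], [0.554, -0.0214]), (0.68, [266.6, 443.2], [0.7097, 0.3749]), (0.63, [500.5, 328.4], [0.2657, 0.3955])]
scene loop_mid [(0.69, [233.8, 376.9], [0.7117, 0.2515]), (0.59, [370.8, 138.6], [0.2262, -0.1031]), (0.57, [235.0, 188.2], [0.5463, -0.12])]
scene shaft_foot [(0.65, [229.4, 192.8], [0.5523, -0.1522])]
scene quad [(0.71, [206.2, 175.2], [0.5579, -0.3289]), (0.43, [250.4, 223.4], [0.5226, -0.1399])]
side case_mid [(0.97, [430.5, 209.6], [0.1966, -0.0946]), (0.73, [361.4, 401.1], [0.1664, 0.4246]), (0.59, [289.2, 190.7], [0.5384, -0.0016])]
side loop_mid [(0.54, [449.9, 230.9], [0.1355, -0.0428]), (0.45, [317.7, 426.5], [0.2133, 0.4943])]
side shaft_foot []
side quad [(0.69, [329.8, 174.6], [0.563, -0.3087])]
wrist case_mid [(0.74, [326.1, 366.1], [0.5469, -0.0147])]
wrist loop_mid []
wrist shaft_foot []
wrist quad []
```

View pics/q6.png

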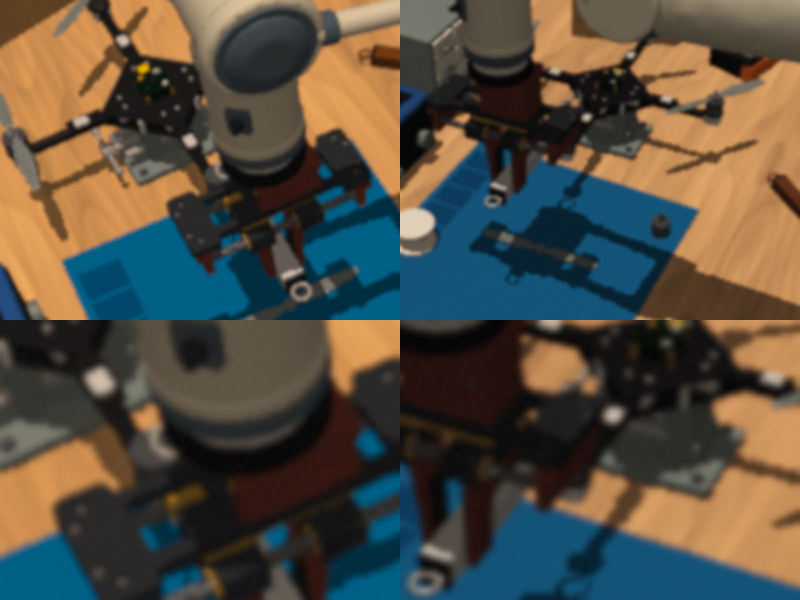

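The gripper hides the motor in both fixed views. I back up and tilt the hand, loop end up, so the wrist camera looks at the shaft past the balance.

Call:
jog_arm(targets=[[[0.016,0.01,0.08,0,0,0,1],[0.016,0.01,0.08,-0.09,0,0,1],[0.016,0.01,0.08,-0.09,0,0,1],[0.016,0.01,0.08,-0.09,0,0,1],[0.016,0.01,0.06,-0.09,0,0,1],[0.016,0,0,-0.09,0,0,1],[0,0,0,0,0,0,1]]])

```text
t: 10.65
tool_pos: [0.5859, 0.0338, 0.3936]
ee_rot: [-179.3, 42.1, 90.1]
force: [-0.4, 0.2, -3.3]
width: 0.0218
```

Run:
```python
from h import *
p,c=cam("wrist"); s=read_state(); print(s["t"],s["tool_pos"].round(4),s["ee_rot"].round(2),s["width"],c[0])
cv2.imwrite("pics/w7.png",p)
for l,z in dict(shaft_foot=.12,quad=0).items(): print(l,[(d["score"],d["uv"],onz(c,d["uv"],z).round(4)) for d in landmark_of("wrist",l)[:3]])
print(proj(c,[.549,-.157,.12]))
```

```text
10.7 [0.5855 0.0332 0.3952] [-179.51   41.86   89.88] 0.021460055909787213 376.5650894725362
shaft_foot [(0.66, [297.7, 163.4], array([ 0.5503, -0.1528,  0.12  ]))]
quad [(0.64, [313.6, 183.6], array([ 0.5578, -0.3239,  0.    ]))]
[296.80032751 166.11299744]
```

View pics/w7.png

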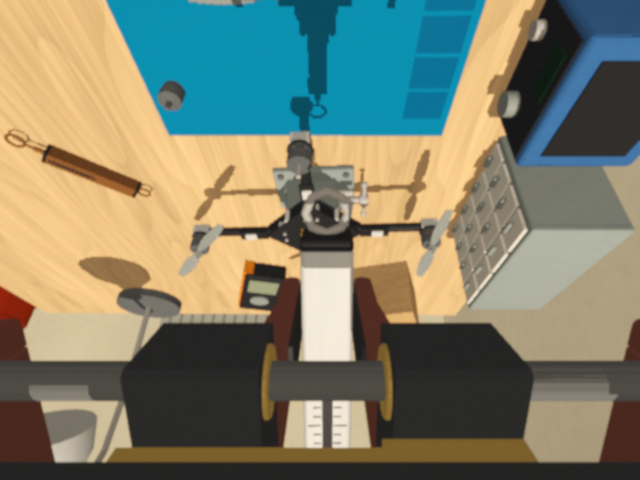

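Wrist view: the test motor is near (299,152), pointing up at the mat. The side motors are at (202,240) and (432,232), and the held balance's rear ring is at (325,212). I zoom in on the motor.

Run:
```python
import cv2,numpy as np
p=cv2.imread("pics/w7.png")
f=lambda x0,y0,w,h,W,H:cv2.resize(p[y0:y0+h,x0:x0+w],(W,H),interpolation=cv2.INTER_CUBIC)
a=f(260,110,80,60,800,600)[:,:400+100]
a=f(275,120,50,50,400,400); b=f(185,215,50,50,400,400)
c=f(415,205,50,50,400,200)
cv2.imwrite("pics/q7.png",np.hstack([a,b]));
```

```text
(no output)
```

View pics/q7.png

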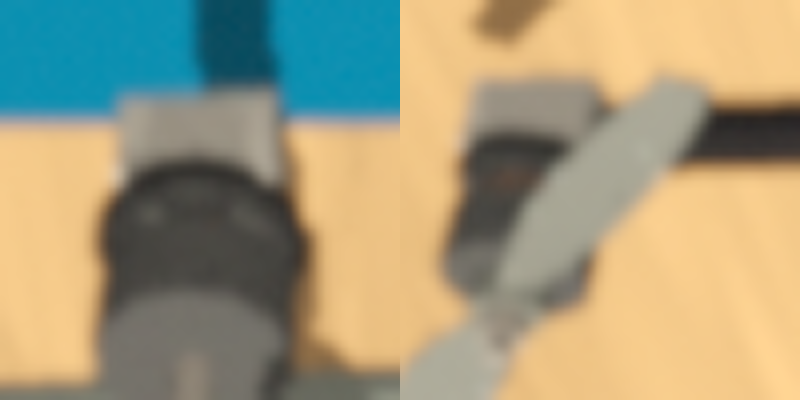

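Run:
```python
from h import *
p,c=cam("wrist"); s=read_state(); print(s["t"],s["tool_pos"].round(4),s["ee_rot"].round(2))
print("foot",onz(c,(298.8,164.2),.12))
for L,Rr in(((197.7,253.8),(435,243)),((202,250),(435,243))):
    a=onz(c,L,.133);b=onz(c,Rr,.133); d=b-a; print(a,b,np.linalg.norm(d),"mid",(a+b)/2,"yaw",90+np.degrees(np.arctan2(d[1],d[0])))
q=cv2.resize(p[200:290,165:265],(400,360),interpolation=cv2.INTER_CUBIC);r=cv2.resize(p[200:290,385:485],(400,360),interpolation=cv2.INTER_CUBIC)
cv2.imwrite("pics/q8.png",np.hstack([q,r]))
```

```text
10.85 [0.5849 0.0309 0.3966] [-179.69   41.79   89.56]
foot [ 0.55084084 -0.15625997  0.12      ]
[ 0.39318128 -0.3240379   0.133     ] [ 0.72798734 -0.29568295  0.133     ] 0.3360046142276215 mid [ 0.56058431 -0.30986043  0.133     ] yaw 94.84086742699081
[ 0.40247642 -0.3134807   0.133     ] [ 0.72798734 -0.29568295  0.133     ] 0.3259971182670484 mid [ 0.56523188 -0.30458182  0.133     ] yaw 93.12960894663702
```

View pics/q8.png

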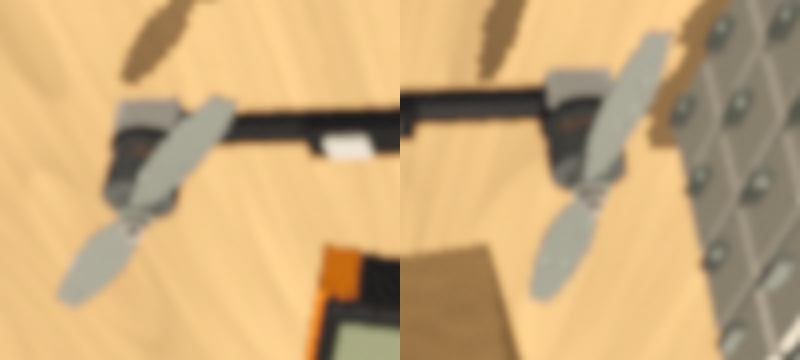

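Prop hubs at (198.8,253.8) left and (432.5,247.5) right.

Run:
```python
from h import *
p,c=cam("wrist"); s=read_state(); print(s["t"],s["tool_pos"].round(4),s["ee_rot"].round(2))
f=onz(c,(298.8,164.2),.12);print("foot",f)
for z in (.128,.134):
    a=onz(c,(198.8,253.8),z);b=onz(c,(432.5,247.5),z); d=b-a; m=(a+b)/2; e=f-m
    print(a,b,np.linalg.norm(d),"mid",m,"yaw",90+np.degrees(np.arctan2(d[1],d[0])),np.degrees(np.arctan2(e[1],e[0])),np.linalg.norm(e[:2]))
```

```text
10.9 [0.5849 0.0306 0.3968] [-179.72   41.81   89.51]
foot [ 0.55063824 -0.15718532  0.12      ]
[ 0.39078688 -0.33344214  0.128     ] [ 0.72970503 -0.31704384  0.128     ] 0.33931462539288165 mid [ 0.56024596 -0.32524299  0.128     ] yaw 92.77005218266487 93.27199022168647 0.16833208126389212
[ 0.39493753 -0.32332159  0.134     ] [ 0.72663032 -0.30727289  0.134     ] 0.3320808098109907 mid [ 0.56078393 -0.31529724  0.134     ] yaw 92.77005218266487 93.67150742357292 0.15843709894697014
```

Call:
jog_arm(targets=[[[-0.015,0,0,0.09,0,0.006,1],[-0.02,0,-0.02,0.09,0,0.006,1],[-0.02,0,-0.05,0.09,0,0.006,1],[-0.02,0,-0.08,0.09,0,0.006,1],[-0.02,0,-0.08,0.09,0,0.006,1],[0,0,-0.08,0.015,0,0.006,1],[0,0,0,0,0,0,1]]])

```text
t: 11.6
tool_pos: [0.5434, 0.0256, 0.2742]
ee_rot: [178.9, -2.3, 91.9]
force: [-0.3, -0.1, -2.6]
width: 0.0218
```

Call:
jog_arm(targets=[[[0.001,0,-0.04,-0.026,0.011,0.011,1],[0,-0.06,-0.04,0,0,0,1],[0,-0.06,-0.035,0,0,0,1],[0,0,0,0,0,0,1]]])

```text
t: 12.0
tool_pos: [0.5443, -0.0258, 0.2351]
ee_rot: [179.4, 0.2, 92.7]
force: [1.0, 0.2, -1.5]
width: 0.0213
```

```bash
cat > st.py <<'E'
from h import *
from scipy.spatial.transform import Rotation as R
F=[]
for i in range(2): get_image("wrist"); s=read_state(); F.append(s["force"])
print(s["t"],s["tool_pos"].round(4),s["ee_rot"].round(2),s["width"].round(4) if hasattr(s["width"],'round') else s["width"],np.mean(F,0).round(2))
u=np.array([np.cos(np.radians(92.9)),np.sin(np.radians(92.9))]); e=s["tool_pos"][:2]-np.array([.5506,-.157])
M=R.from_euler('xyz',s["ee_rot"],degrees=True); D=(R.from_euler('xyz',[180,0,92.9],degrees=True)*M.inv()).as_rotvec(degrees=True)/90
n=-M.as_matrix()[:,0]; L=s["tool_pos"]+.135*n+.0747*M.as_matrix()[:,2]
print("along",e@u,"across",e@np.array([-u[1],u[0]]),"turn needed",D.round(4),"loop",L.round(4))
E
python3 st.py
```

```text
12.1 [ 0.545  -0.0238  0.2374] [1.7922e+02 1.6000e-01 9.2760e+01] 0.021847797377207753 [-0.08  0.2  -0.53]
along 0.13327204142240076 across -0.0011892970025028518 turn needed [0.0013 0.0087 0.0016] loop [ 0.5526 -0.1588  0.1631]
```

Call:
jog_arm(targets=[[[-0.004,0.004,-0.02,0.001,0.008,0.001,1],[0,0,-0.02,0,0,0,1],[0,0,0,0,0,0,1]]])

```text
t: 12.4
tool_pos: [0.5444, -0.0202, 0.2244]
ee_rot: [179.7, 0.0, 92.9]
force: [0.4, -0.5, -1.8]
width: 0.0218
```

```bash
python3 st.py
```

```text
12.5 [ 0.5446 -0.0203  0.2253] [1.7961e+02 4.0000e-02 9.2950e+01] 0.021713443736477635 [ 0.6   0.45 -1.88]
along 0.13679696740740008 across -0.000886473254176642 turn needed [ 0.0002  0.0044 -0.0005] loop [ 0.552  -0.1552  0.1507]
```

Call:
jog_arm(targets=[[[-0.003,-0.004,-0.03,0,0.004,0,1],[0,0,0,0,0,0,1]]])

```text
t: 12.7
tool_pos: [0.5434, -0.0216, 0.2127]
ee_rot: [180.0, 0.0, 93.0]
force: [-0.4, 0.9, -2.0]
width: 0.0216
```

```bash
python3 st.py
```

```text
12.8 [ 0.5439 -0.0216  0.2146] [1.798e+02 4.000e-02 9.298e+01] 0.02201568019160617 [ 0.13 -0.17 -0.39]
along 0.13551868432848338 across -0.00020649050161822367 turn needed [ 0.0004  0.0023 -0.0009] loop [ 0.5512 -0.1565  0.14  ]
```

Loop at z 0.140, centred on the shaft to about 1 mm; lowering over it.

Call:
jog_arm(targets=[[[-0.001,0,-0.017,0,0.002,0,1],[0,0,-0.014,0,0,0,1],[0,0,0,0,0,0,1]]])

```text
t: 13.1
tool_pos: [0.5436, -0.0218, 0.2015]
ee_rot: [179.9, 0.0, 93.0]
force: [-1.1, -0.9, -1.0]
width: 0.0218
```

```bash
python3 st.py
python3 - <<'E'
from h import *
z=[]
for n,x,y in(("side",265,140),("scene",180,150)):
    p,c=cam(n); print(n,proj(c,[.5506,-.157,.136]),proj(c,[.5506,-.157,.127]))
    z.append(cv2.resize(p[y:y+75,x:x+100],(400,300),interpolation=cv2.INTER_CUBIC))
cv2.imwrite("pics/q9.png",np.hstack(z))
E
```

```text
13.2 [ 0.5439 -0.0218  0.2023] [1.7989e+02 5.0000e-02 9.2970e+01] 0.021461673621718417 [ 0.48  0.   -1.04]
along 0.1353682347057216 across -0.00010274424311769881 turn needed [ 0.0005  0.0012 -0.0007] loop [ 0.551  -0.1567  0.1278]
side [312.39780452 166.58681432] [312.39339578 169.17076483]
scene [228.19504471 186.33960414] [228.79748934 188.96970265]
```

View pics/q9.png

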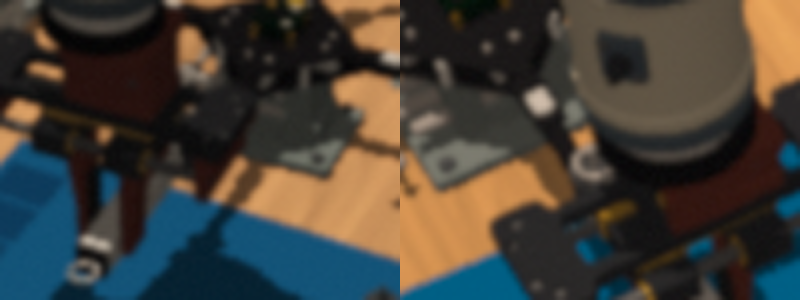

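In the scene crop the loop shows around the motor top at about (227,191), where I expected (229,189), with no vertical load. Now a short first pull to test the hook.

Call:
jog_arm(targets=[[[-0.001,0.015,0,0,0.001,0,1],[-0.001,0.015,0,0,0,0,1],[-0.001,0.015,0,0,0,0,1],[0,0,0,0,0,0,1]]])

```text
t: 13.7
tool_pos: [0.543, -0.0033, 0.2035]
ee_rot: [179.9, 0.2, 92.9]
force: [0.7, -3.6, -3.4]
width: 0.0216
```

```bash
python3 st.py
```

```text
13.8 [ 0.543  -0.0038  0.2034] [179.88   0.19  92.88] 0.021527218958959617 [ 0.54 -2.95 -2.66]
along 0.1533661741246079 across -0.00015347082670862534 turn needed [0.0021 0.0014 0.0002] loop [ 0.5499 -0.1389  0.1292]
```

Call:
jog_arm(targets=[[[-0.001,0.013,-0.003,0.002,0.001,0,1],[-0.001,0.013,-0.001,0,0,0,1],[-0.001,0.013,-0.001,0,0,0,1],[-0.001,0.013,-0.001,0,0,0,1],[0,0.013,-0.001,0,0,0,1],[0,0,0,0,0,0,1]]], squeeze=58)

```text
t: 14.4
tool_pos: [0.5422, 0.0201, 0.202]
ee_rot: [179.8, 0.6, 92.7]
force: [1.1, -8.0, -2.0]
width: 0.0216
```

```bash
sed -i 's/range(2)/range(8)/' st.py; python3 st.py
```

```text
14.8 [0.5422 0.0196 0.2019] [179.77   0.56  92.62] 0.02156534278193955 [ 0.87 -7.26 -1.58]
along 0.1767810595612809 across -0.0005246878274443607 turn needed [0.0061 0.0028 0.0031] loop [ 0.5487 -0.116   0.1285]
```

Call:
jog_arm(targets=[[[-0.001,0.01,-0.002,0.006,0.002,0.003,1],[-0.001,0.01,0,0,0,0,1],[0,0.007,0,0,0,0,1],[0,0,0,0,0,0,1]]])

```text
t: 15.2
tool_pos: [0.5418, 0.0263, 0.202]
ee_rot: [179.8, 0.7, 92.6]
force: [1.3, -7.5, -3.3]
width: 0.0214
```

```bash
sed -i 's/range(8)/range(20)/' st.py; python3 st.py
```

```text
16.2 [0.5419 0.0262 0.2018] [179.84   0.66  92.61] 0.021700444575400105 [ 1.2  -8.64 -2.  ]
along 0.18336959664056132 across -0.0005291743170611173 turn needed [0.0072 0.0021 0.0033] loop [ 0.5482 -0.1095  0.1287]
```

Call:
jog_arm(targets=[[[-0.001,0.017,-0.001,0.008,0.002,0.003,1]]])

```text
t: 16.3
tool_pos: [0.5416, 0.0315, 0.2016]
ee_rot: [180.0, 0.1, 92.8]
force: [0.7, -9.6, 0.8]
width: 0.0212
```

```bash
python3 st.py
```

```text
17.3 [0.5416 0.0314 0.2018] [1.7995e+02 1.5000e-01 9.2780e+01] 0.02161604803571884 [ 0.77 -9.79 -0.46]
along 0.18865554093074954 across -0.0005543909430109906 turn needed [0.0017 0.0006 0.0013] loop [ 0.5482 -0.1036  0.1275]
```

Run:
```python
from h import *
u=np.array([np.cos(np.radians(92.9)),np.sin(np.radians(92.9)),0]); z=[]
for n,k in(("scene",8),("side",8)):
    p,c=cam(n); cv2.imwrite(f"pics/{n}10.png",p)
    s=read_state()["tool_pos"]; t=s+[0,0,-.0747]
    for nm,q in dict(mouth=t-.030*u,loop=np.array([.5506,-.157,.127])+.0065*u,casemid=t-.035*u+u*0).items():
        if nm=="mouth": q=t-(.035+.065)*u; m=proj(c,q)
        print(n,nm,proj(c,q).round(1))
    x,y=int(m[0]-25),int(m[1]-25); print("crop",x,y)
    z.append(cv2.resize(p[y:y+50,x:x+50],(400,400),interpolation=cv2.INTER_CUBIC))
p,c=cam("wrist"); cv2.imwrite("pics/w10.png",p)
print("wrist mouth",proj(c,t-.1*u+[0,0,.011]),proj(c,t-.03*u+[0,0,.011]))
z2=cv2.resize(p[395:455,270:390],(400,200),interpolation=cv2.INTER_CUBIC)
cv2.imwrite("pics/q10.png",np.vstack([np.hstack(z),np.hstack([z2,z2])]))
```

```text
scene mouth [247.3 217.1]
scene loop [230.1 191. ]
scene casemid [262. 239.]
crop 222 192
side mouth [299.  187.2]
side loop [311.5 170.4]
side casemid [288.4 201.6]
crop 273 162
wrist mouth [328.56899048 497.45334233] [328.46408749 376.5286631 ]
```

View pics/q10.png

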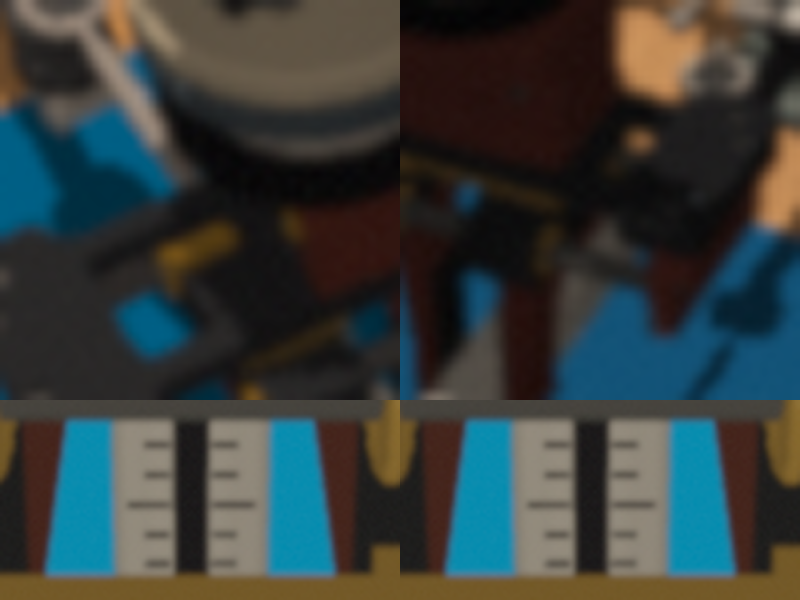

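The crop shows the loop around the motor top and the rod running clear to the gripper, but the gripper hides the mouth and the mark. So I check for grip slip and average the force.

```bash
sed -i 's/range(20)/range(36)/' st.py; python3 st.py
python3 - <<'E'
import cv2
for n in("w4","w7","w10"):
    g=cv2.cvtColor(cv2.imread(f"pics/{n}.png"),6)[195:290,322:332].mean(1); print(n,g.round().astype(int).tolist()[20:80])
E
```

```text
19.25 [0.5416 0.0314 0.2019] [1.7995e+02 1.5000e-01 9.2780e+01] 0.02166463070945848 [ 0.66 -9.61 -0.19]
along 0.18865264788406796 across -0.0005508710053333254 turn needed [0.0017 0.0006 0.0013] loop [ 0.5482 -0.1036  0.1275]
w4 [141, 141, 141, 141, 141, 140, 140, 140, 137, 128, 119, 130, 164, 200, 225, 241, 248, 248, 231, 186, 118, 59, 43, 44, 51, 60, 72, 86, 100, 109, 110, 103, 93, 82, 83, 129, 198, 245, 254, 255, 255, 255, 255, 255, 255, 255, 255, 255, 255, 255, 255, 251, 226, 204, 197, 194, 191, 188, 187, 187]
w7 [36, 40, 44, 46, 48, 48, 48, 48, 48, 49, 52, 65, 85, 105, 118, 124, 127, 124, 109, 82, 49, 29, 25, 26, 28, 32, 36, 41, 47, 53, 55, 49, 38, 32, 33, 50, 87, 122, 141, 148, 149, 149, 149, 149, 149, 149, 149, 149, 149, 149, 149, 153, 174, 206, 227, 234, 235, 236, 236, 236]
w10 [62, 61, 60, 59, 60, 60, 59, 59, 59, 60, 64, 80, 106, 139, 168, 188, 201, 206, 196, 163, 105, 47, 27, 27, 31, 37, 46, 56, 67, 75, 77, 73, 65, 57, 53, 75, 135, 190, 218, 228, 230, 231, 231, 231, 231, 231, 231, 231, 231, 231, 231, 230, 223, 202, 167, 145, 141, 140, 141, 141]
```

Call:
jog_arm(targets=[[[0,0.0075,-0.001,0.003,0.001,0.002,1]]])

```text
t: 19.35
tool_pos: [0.5417, 0.0328, 0.2018]
ee_rot: [-180.0, 0.1, 92.8]
force: [1.1, -10.1, -1.0]
width: 0.0213
```

```bash
python3 st.py
```

```text
21.15 [0.5417 0.0328 0.2018] [-1.7999e+02  1.1000e-01  9.2850e+01] 0.021443019623535647 [ 0.32 -9.94 -0.15]
along 0.1900119645904356 across -0.000695979304898231 turn needed [ 0.0012 -0.0001  0.0005] loop [ 0.5484 -0.1022  0.1274]
```

```bash
python3 -c "
from bench import *
hand_in(); s=read_state(); print(s['t'],s['tool_pos'],s['force'],s['width'])"
```

```text
the job is handed in; nothing more can be done
the job is handed in; nothing more can be done
```

The proof pull is done and handed in at about 21 s, with the gripper still holding the silver balance steady at about 10 N. I hooked its loop over the bare shaft and pulled level and straight out along the arm.

- **Force:** averaged over 36 readings just before hand-in, the pull was 9.94 N, which corresponds to about 49.7 mm of draw.
- **Position:** the hand's travel gives about 48.6 mm, 1 mm less. That is within my uncertainty on where the shaft is.
- **Alignment:** level and in line with the arm to about 0.1°, less than 1 mm off to the side. The case had not slipped in the grip when I checked just before the last 1.4 mm of pull.
- **Not checked:** the gripper hid the black mark and the case mouth in every view. The 10 N setting therefore rests on force and position, not on seeing the mark.
- **First grasp:** the fingers first closed above the case and held nothing. I reopened, went lower and gripped it correctly. I saw nothing else on the bench disturbed, but took no final overview to confirm it.

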